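Close the fresh bay of the twin-bay gas dryer

TASK

The gas dryer on the bench has two bays with clear-windowed covers, both propped up a little because their winged quarter-turn fasteners are out of line with their slots. Find the bay that holds the fresh, blue desiccant cartridge, turn the wing on its cover until it lines up with the two red marks (its slot lies beneath), then press that cover fully down onto its gasket and finish while still holding it pressed down, wing in line and not locked: its springs lift it as soon as it is let go, and I will leak-test it while you hold. Leave the cover and wing over the spent, pink cartridge as they are, and do not disturb the flask, the small beaker or the vial.

Things in the scene. Friction and masses are not known exactly. Their poses are not given: they have to be found in the camera images.
- dryer: twin-bay gas dryer: white housing on a black base, 200 (x) x 254 (y) x 72 mm high, fixed. Origin: centre of its underside, on the bench. Its x points to its back (hinges, brass barbs), -x to its front (grey strip, gauge), y to its left bay. The two slots, 24 x 7.5 mm, run along its x in the housing top under the wings, 60 mm in front of the origin, 61 mm to either side
- bay_left (a point): centre of the floor of the dryer's left (its +y) bay, 18 mm above the bench, 20 mm behind and 61 mm left of the dryer's origin; the bay is 92 mm deep and 86 mm wide; axes as the dryer's
- bay_right (a point): the same for the right (-y) bay
- cartridge_blue: fresh desiccant cartridge: blue drum with black rims and black spokes on top, 68 mm diameter, 42 mm high, standing in one of the two bays under the clear window; origin at the centre of its underside
- cartridge_pink: spent desiccant cartridge: the same drum in pink, in the other bay
- cover_left (a joint): left cover's hinge, rad: 0 = fully down on the gasket, grows as the front rises; rests at about 0.066 (wing 9 mm up) with its wing crossed: the stud's cross pin then stands on the housing and the cover cannot go down. Two brass spring plungers (475 N/m each) lift its front; with the wing in line, holding it fully down at the wing takes about 9 N
- cover_right (a joint): the same for the right cover
- stud_left (a joint): turn of the left cover's winged fastener about its upright axis, rad, anticlockwise from above positive: 0 and 3.14 = blade along the dryer's x, in line with slot and red marks (both fit; within 0.12 is in line), 1.57 = crosswise. Turns stiffly (0.04 N m) from -0.6 to 3.74, stays where left; starts at least 0.5 out of line
- stud_right (a joint): the same for the right cover's fastener
- wing_left (a point): centre of the left fastener's black wing: upright blade 40 mm long, 9 thick, 18 high, white line on top; pinch it across its thickness. On its turning axis, 14.5 mm above the cover's upper face (96.5 mm above the bench when shut, about 105.5 propped), 138 mm in front of the hinge; x axis along the blade, z up its axis. Under the blade a collar 25 mm wide, 6 mm high
- wing_right (a point): the same for the right fastener's wing
- wingtip_left (a point): one end of the left wing, 19 mm along the blade from point wing_left
- wingtip_right (a point): the same for the right wing
- flask_1: bystander: empty conical glass flask, 81 mm diameter, 118 mm high, standing to the right of the microscope; origin at the centre of its underside
- beaker_small: bystander: small glass beaker, 54 mm diameter, 68 mm high, in front of the microscope; origin at the centre of its underside
- vial_white: bystander: small vial with a white cap, 28 mm diameter, 59 mm high, to the left of the dryer; origin at the centre of its underside
- edge_left (a point): middle of the left cover's front edge, upper face. Cover: aluminium frame with a clear window, 164 mm front to back, 104 mm wide, 6 mm thick; upper face 82 mm above the bench when shut. Hinge axis along the dryer's y, 78 mm behind its origin, 79 mm above the bench
- edge_right (a point): the same for the right cover
- stereo_microscope: obstacle: tall stereo microscope, fixed between the robot's start and the dryer, about 260 mm deep (x), 220 mm wide (y), 370 mm high; its eyepieces reach forward to about 150 mm in front of its origin (centre of its underside, nearly) and its left side 110 mm from it: pass in front of it or over it

How it is judged:
By the outcome, as a careful person would: the job done as asked, in the order asked, and still so for the second after the job is handed in, while the arm keeps its last pose, push and grip.
It also fails if it takes over 38 s, if anything falls off the work surface, if the arm or the gripper's body presses on something with over 40 N, if the wrist force passes 120 N, or if a joint passes its speed limit or range.

ROBOT

A 6-joint arm with a two-finger parallel gripper is mounted at the origin on a cart in front of the work surface, level with it; the furniture and walls round the work are solid. World frame = base frame: x ahead of the robot, y to its left, z up, the work surface at z = 0. Lengths are in mm, angles in rad, forces in N, time in s.
With the tool pointing down it reaches from about 300 to 750 mm from the base axis. Payload 8.5 kg.
Tool frame: the origin (TCP) lies midway between the tips of the shut fingers; the grasp point (between the pads) lies 19 mm behind it; z points along the fingers, y is the line along which they close (so a half turn about z gives the same grasp; the last joint's range is limited). The gripper opens to 88 mm and grips with 3 to 60 N. Pads are 18 mm wide; open, the fingers measure 123 mm over their backs; the gripper's body (75 mm by 187 mm) begins 45 mm behind the grasp point.
Start: joints at [1.061, 0.381, 1.297, -0, 1.464, -0.215], TCP at [159.793, 526.257, 209.748] pointing down, gripper open.
Joint ranges: [-3.11, 3.11], [-0.89, 2.33], [0.22, 2.48], [-1.42, 4.56], [0.17, 2.85], [-2.88, 2.88]. Speed limits (rad/s): [2.39, 2.39, 3.14, 3.14, 3.14, 3.14].

INTERFACE

Orientations are given as a 3x3 rotation matrix whose columns are the frame's x, y, z axes.
In Python, from plant import env gives the robot as it stands. The module is installed in compiled form; this text tells all that it offers.
- The arm moves only by the shell command python3 -m crank 'ROWS' [OPENING]. ROWS is JSON, a list that holds one entry, the list of rows, each a list of 6 numbers: the shift along the tool's x, y, z normalised to -1 to 1, where 1 is 400 mm, then the turn, a rotation vector about the tool's x, y, z normalised to -1 to 1, where 1 is 90 degrees. A call has 1 to 12 rows; each row shifts and turns the commanded pose from where the row before left it, along the tool's axes as they then stand; what a row does not reach is not made up. A row lasts 1/8 s, in which the tool goes at most 62.5 mm and 10.7 degrees, less where a joint would pass 70% of its speed; a pose out of reach is approached as far as the arm can. A call with a number of a shift or a turn outside -1 to 1 is refused whole. A call with a gripper value outside its range is refused whole. OPENING is the opening, from 0 (shut) to 1 (fully open), set as the call begins (- or left out, the last holds). The fingers move at their own pace and stop on an object; the grip force is fixed at half the most. Time passes only in rows, so rows that do not move let the fingers close. It gives the time, the measured TCP pose, the force, the opening and the grip force at its end, in the units of the state.
- env.get_state(): the state, without advancing time (a new reading comes with each control period).
- env.camera(name): name is "scene" or "side" or "wrist"; returns a dict with "frame" (420x560x3 uint8, red, green, blue), "mtx" (3x3 intrinsics, pixels), "rvec" (rotation vector, rad) and "tvec" (3), from world to camera coordinates, as OpenCV has them. Camera axes: x right, y down, z forward; pixel columns grow to the right and rows downward; lengths in mm; the calibration is good to about 2 mm. The wrist camera is an equidistant fisheye: a pixel r from the principal point sees the ray r / f radians off the axis. A picture is of the moment at which its call begins. There is no depth.
- env.close_job(): hands the job in; it is judged then, once.
The state is a dict: "time": time; "joints": joint angles; "qd": joint speeds; "joint_efforts": joint torques, N m; "position": TCP position; "tcp_rot": TCP orientation; "contact_force": force on the tool from outside, world axes, zero at the start; "wrist_torque": the same for the moment, N m; "opening": opening from 0.0 (shut) to 1.0 (fully open); "grasp_force": force on a finger pad.
Only numpy, scipy, OpenCV 4.12 (cv2) and the standard library are available. Lean on these libraries where they do the work, as an engineer would, in place of code of your own. Each camera call takes 0.05 s, during which the arm holds its last target. There are 200 camera calls.

## Working session

There is one attempt and no reset: what is moved stays moved. The work goes in short steps, Python scripts to look and compute and a shell command to move; the robot and the scene stay as the last step left them, time stands still between calls to the robot, and variables do not carry over. Pictures are saved under pics/ and viewed, at most 10 in all, crops included, and the job is handed in when it is done.

```bash
mkdir -p pics
cat > h.py <<'E'
import numpy as np, cv2
from plant import env
def cam(n):
    c=env.camera(n); c['R']=cv2.Rodrigues(np.array(c['rvec'],float))[0]; c['t']=np.array(c['tvec'],float).ravel(); c['K']=np.array(c['mtx'],float); c['fish']=n=='wrist'; return c
def save(c,f,crop=None,s=1):
    im=cv2.cvtColor(c['frame'],cv2.COLOR_RGB2BGR)
    if crop: x0,y0,x1,y1=crop; im=im[y0:y1,x0:x1]
    cv2.imwrite('pics/'+f,cv2.resize(im,None,fx=s,fy=s,interpolation=cv2.INTER_CUBIC))
def ray(c,u,v):
    K=c['K']; a=np.array([(u-K[0,2])/K[0,0],(v-K[1,2])/K[1,1]])
    if c['fish']:
        th=np.hypot(*a); d=np.array([*(a/max(th,1e-9)*np.sin(th)),np.cos(th)])
    else: d=np.array([*a,1.]); d/=np.linalg.norm(d)
    return -c['R'].T@c['t'], c['R'].T@d
def onz(c,u,v,z):
    o,d=ray(c,u,v); return o+d*(z-o[2])/d[2]
def proj(c,P):
    p=c['R']@np.array(P,float)+c['t']; K=c['K']
    if c['fish']:
        th=np.arctan2(np.hypot(p[0],p[1]),p[2]); a=p[:2]/np.hypot(p[0],p[1])*th
    else: a=p[:2]/p[2]
    return np.array([K[0,0]*a[0]+K[0,2],K[1,1]*a[1]+K[1,2]])
E
python3 - <<'E'
from h import *
for n in('scene','side','wrist'):
    c=cam(n); save(c,n+'1.png'); print(n,c['K'].round(1).tolist(),(-c['R'].T@c['t']).round(0),c['R'][2].round(2))
print(env.get_state())
E
```

```text
scene [[532.0, 0.0, 288.3], [0.0, 532.0, 209.2], [0.0, 0.0, 1.0]] [-350. 1312. 1058.] [ 0.5  -0.67 -0.54]
side [[429.2, 0.0, 281.6], [0.0, 429.2, 208.0], [0.0, 0.0, 1.0]] [  71. -496. 1128.] [ 0.36  0.45 -0.82]
wrist [[325.2, 0.0, 280.2], [0.0, 325.2, 211.8], [0.0, 0.0, 1.0]] [ 89. 548. 384.] [ 0.28 -0.08 -0.96]
{'time': 0.15, 'joints': array([ 1.06070419e+00,  3.81024524e-01,  1.29802253e+00,  5.28688216e-06,
        1.46364883e+00, -2.15285494e-01]), 'qd': array([-0.00034909, -0.00118759, -0.00415497,  0.00171188, -0.00050511,
        0.00037986]), 'joint_efforts': array([ 2.05085897e-03, -4.38082266e+01, -2.24612385e+01,  7.13522569e-02,
        3.43779637e-02, -9.75327885e-05]), 'position': array([159.67187599, 526.04814765, 209.31024403]), 'tcp_rot': array([[-9.56858110e-01,  2.90555094e-01, -5.43247918e-04],
       [ 2.90555502e-01,  9.56857658e-01, -9.60221776e-04],
       [ 2.40813603e-04, -1.07663966e-03, -9.99999391e-01]]), 'contact_force': array([ 0.37341791, -0.46365885, -0.57215742]), 'wrist_torque': array([0.00087485, 0.03518796, 0.00809084]), 'grasp_force': 0.0, 'opening': 1.0031294472885628}
```

View pics/scene1.png

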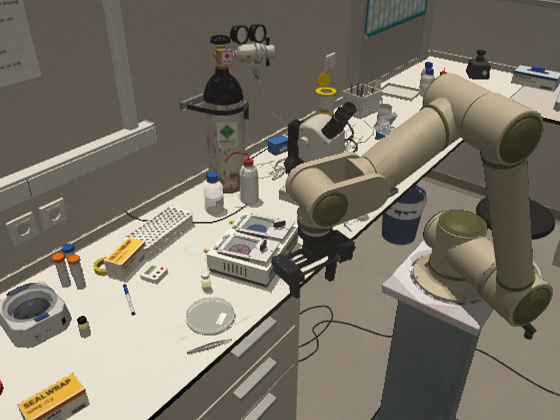

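View pics/side1.png

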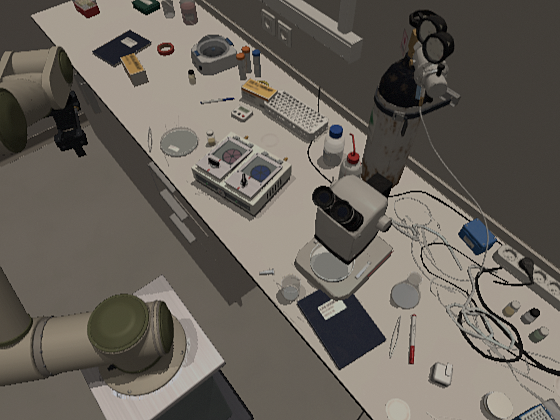

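The side view shows the dryer around (243,170). The blue cartridge is in the bay nearer the microscope at (262,172), and the pink one is at (232,155). The scene view shows the dryer at (255,245). I'll enlarge both.

Run:
```python
from h import *
a=cam('side');b=cam('scene')
A=cv2.resize(a['frame'][120:225,180:305],None,fx=6,fy=6,interpolation=cv2.INTER_CUBIC)
B=cv2.resize(b['frame'][195:295,195:320],None,fx=6,fy=6,interpolation=cv2.INTER_CUBIC)
for n,i in(('sa',A),('sb',B)): cv2.imwrite(f'pics/{n}.png',i[:600,:,::-1])
for u,v in((243,170),(262,172),(232,155),(243,180)): print(onz(a,u,v,80).round())
print(onz(b,255,245,80).round())
```

```text
[528. 266.  80.]
[569. 221.  80.]
[537. 340.  80.]
[504. 233.  80.]
[507. 324.  80.]
```

View pics/sa.png

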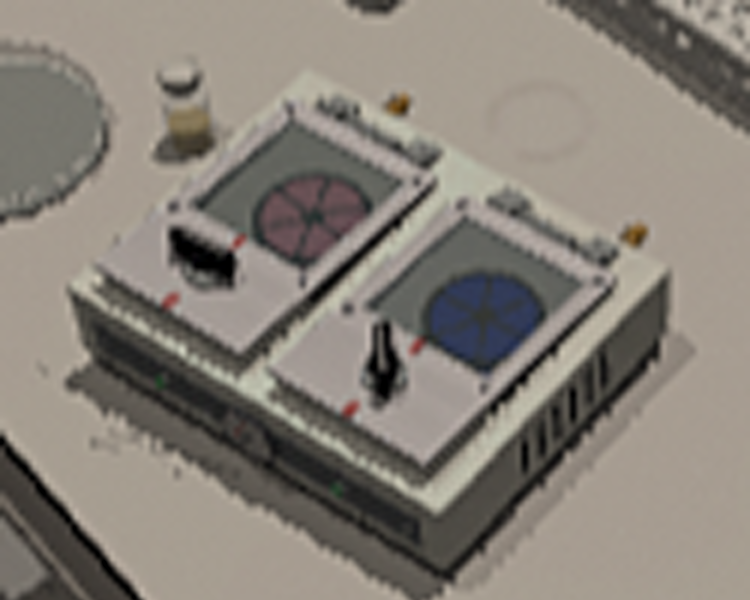

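View pics/sb.png

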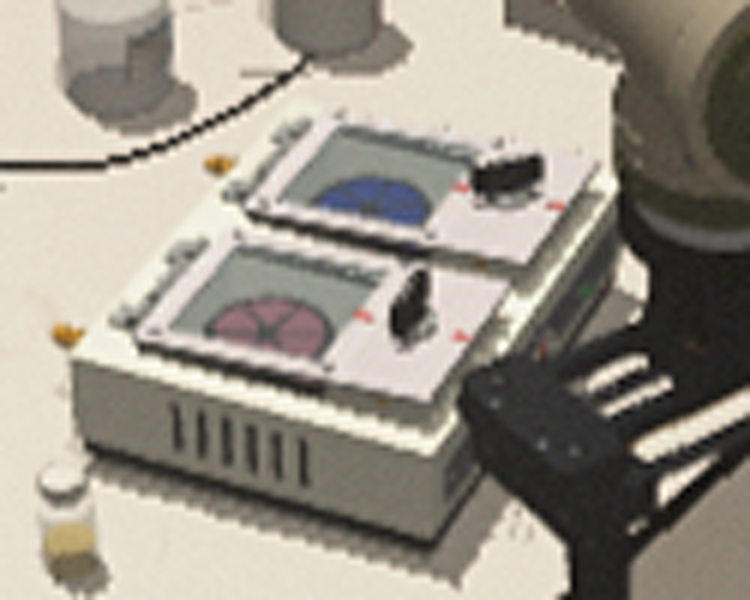

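View pics/wrist1.png

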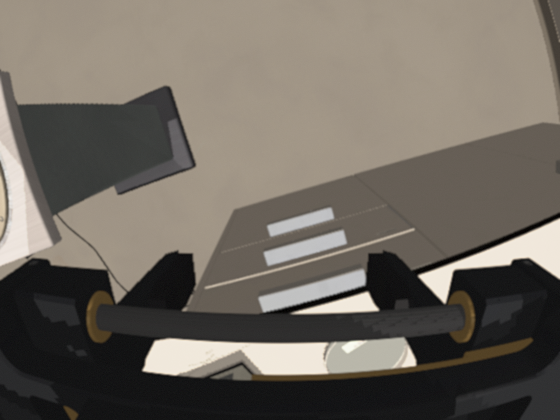

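The right bay (-y) holds the blue cartridge. In the side crop its wing is at (383,360), with red marks at (418,346) and (350,409). In the scene crop the marks are at (461,187) and (556,206). Both wings are well out of line. Next I'll triangulate the marks and the wing, and get the dryer yaw.

```bash
cat > m.py <<'E'
from h import *
def tri(a,p,b,q):
    o1,d1=ray(a,*p);o2,d2=ray(b,*q)
    s=np.linalg.lstsq(np.c_[d1,-d2],o2-o1,rcond=None)[0]
    x,y=o1+d1*s[0],o2+d2*s[1]; return (x+y)/2,np.linalg.norm(x-y)
def reds(c,x0,y0,x1,y1):
    f=c['frame'].astype(int); m=((f[...,0]-np.maximum(f[...,1],f[...,2]))>45).astype(np.uint8)
    k=np.zeros_like(m);k[y0:y1,x0:x1]=1
    n,_,st,ce=cv2.connectedComponentsWithStats(m*k); w=[(ce[i],st[i,4]) for i in range(1,n)]; return w
E
python3 - <<'E'
from m import *
a=cam('side');b=cam('scene')
for c,r in((a,(180,120,305,220)),(b,(195,195,320,290))):
    for p,s in reds(c,*r): print(p.round(2),s,onz(c,*p,90).round(1))
    print()
# dark wing pixels
f=lambda u,v,ox,oy:((u+.5)/6-.5+ox,(v+.5)/6-.5+oy)
S=lambda u,v:f(u,v,180,120); C=lambda u,v:f(u,v,195,195)
for n,p,q in(('markRback',(418,346),(461,187)),('markRfront',(350,409),(556,206)),('markLback',(238,242),(363,315)),('markLfront',(170,301),(461,337)),
 ('barbR',(635,235),(218,163)),('barbL',(398,104),(68,333)),('hingecornerRback',(462,205),(318,120))):
    P,e=tri(a,S(*p),b,C(*q)); print(n,P.round(1),round(e,1))
for n,p in(('topfrontright',(432,508)),('topfrontleft',(75,288)),('topbackright',(668,265)),('topbackleft',(308,72))): print(n,onz(a,*S(*p),72).round(1))
for n,p in(('wingtop1',(381,324)),('wingbot',(383,400))): print(n,onz(a,*S(*p),114).round(1))
for n,p in(('w1',(472,170)),('w2',(540,155))): print(n,onz(b,*C(*p),114).round(1))
E
```

```text
[219.5 159.5] 2 [490.8 341.7  90. ]
[208.  169.5] 4 [439.1 330.2  90. ]
[248.67 177.67] 3 [518.5 222.5  90. ]
[238.  187.5] 4 [470.3 212.2  90. ]

[232. 222.] 1 [635.5 285.1  90. ]
[271.5 226. ] 2 [521.7 224.2  90. ]
[287. 229.] 3 [472.8 206.8  90. ]
[255.25 247.25] 4 [490.2 341.9  90. ]
[205.5 250. ] 4 [598.  443.7  90. ]
[271.   250.75] 4 [442.2 326.2  90. ]

markRback [521.9 223.3  89.8] 1.6
markRfront [469.  209.8  93.1] 1.2
markLback [490.2 341.6  89.7] 1.8
markLfront [438.3 328.1  92.4] 1.5
barbR [682.  240.6  46.5] 2.4
barbL [638.6 404.6  46.8] 0.6
hingecornerRback [584.1 262.2 124.8] 7.7
topfrontright [471.6 146.6  72. ]
topfrontleft [410.3 383.7  72. ]
topbackright [666.5 194.7  72. ]
topbackleft [600.2 436.4  72. ]
wingtop1 [504.6 229.5 114. ]
wingbot [476.4 189.4 114. ]
w1 [506.3 234.5 114. ]
w2 [486.9 201.4 114. ]
```

Run:
```python
from m import *
a=cam('side');b=cam('scene')
A=cv2.resize(a['frame'][165:310,255:405],None,fx=4,fy=4,interpolation=cv2.INTER_CUBIC)
B=cv2.resize(b['frame'][85:215,270:400],None,fx=4,fy=4,interpolation=cv2.INTER_CUBIC)
H=max(A.shape[0],B.shape[0]);f=lambda i:cv2.copyMakeBorder(i,0,H-i.shape[0],0,0,cv2.BORDER_CONSTANT)
cv2.imwrite('pics/mic.png',np.hstack([f(A)[:, :420],f(B)[:, :380]])[...,::-1] if 0 else cv2.resize(np.hstack([f(A),f(B)]),None,fx=.7,fy=.7)[...,::-1])
for p in((295,263),(340,297),(391,247)): print(onz(a,*p,0).round())
```

```text
[471. -60.   0.]
[ 499. -221.    0.]
[ 729. -202.    0.]
```

View pics/mic.png

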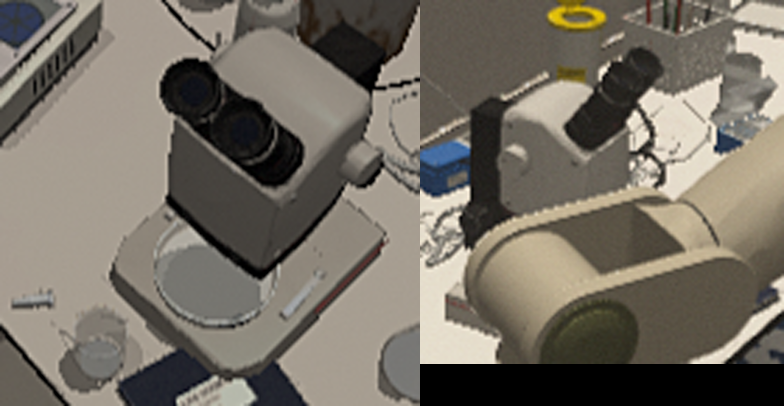

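The left side of the microscope is at y≈-20 or less, so the way to the dryer is clear. The right wing is at about (496,217), blade about +45° to the marks, and the dryer yaw is about 14.6°. I'll move above it.

```bash
python3 -m crank '[[[-0.114,-0.055,0,0,0,0],[-0.114,-0.055,0,0,0,0],[-0.114,-0.055,0,0,0,0],[-0.114,-0.055,0,0,0,0],[-0.114,-0.055,0,0,0,0],[-0.114,-0.055,0,0,0,0],[-0.114,-0.055,0,0,0,0],[-0.114,-0.055,0,0,0,0],[-0.114,-0.055,0,0,0,0]]]' 0.45
python3 -m crank '[[[0,0,0,0,0,0.115],[0,0,0,0,0,0.115],[0,0,0,0,0,0.115],[0,0,0,0,0,0.115],[0,0,0,0,0,0.115],[0,0,0,0,0,0.115],[0,0,0,0,0,0.115],[0,0,0,0,0,0.115],[0,0,0,0,0,0.115],[0,0,0,0,0,0.115],[0,0,0,0,0,0]]]'
python3 - <<'E'
from h import *
c=cam('wrist');save(c,'w2.png');s=env.get_state();print(s['joints'].round(2),s['position'].round(1),s['tcp_rot'].round(3).tolist())
for P in((496,217,105),(521.9,223.3,90),(469,209.8,90),(491,341,90)): print(P,proj(c,P).round(1))
E
```

```text
time: 1.58
position: [496.1, 216.3, 209.9]
tcp_rot: [[-0.957, 0.291, 0.0], [0.291, 0.957, 0.0], [-0.0, 0.0, -1.0]]
contact_force: [0.7, 0.5, 0.0]
opening: 0.446
grasp_force: 0.0
time: 2.95
position: [495.0, 217.5, 209.8]
tcp_rot: [[0.505, 0.863, 0.0], [0.863, -0.505, -0.0], [-0.0, 0.0, -1.0]]
contact_force: [-0.3, 0.5, 0.2]
opening: 0.452
grasp_force: 0.0
[ 0.2   0.36  1.32 -0.    1.45  0.72] [494.9 217.6 209.7] [[0.503, 0.865, -0.0], [0.865, -0.503, -0.0], [-0.0, -0.0, -1.0]]
(496, 217, 105) [281.1 201.6]
(521.9, 223.3, 90) [301.9 178. ]
(469, 209.8, 90) [260.3 217.6]
(491, 341, 90) [207.   85.9]
```

View pics/w2.png

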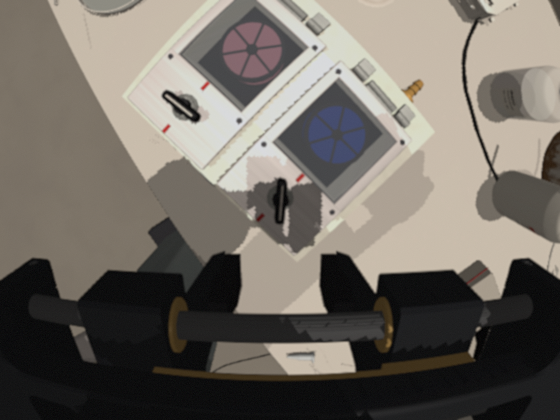

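The wrist view shows the right wing at (281,201), upright between the fingers. The prediction was (281,202). I'll refine the centre, blade angle and mark line.

Run:
```python
from m import *
c=cam('wrist');f=c['frame'].astype(int)
m=(f.max(2)<45).astype(np.uint8);k=np.zeros_like(m);k[170:232,262:300]=1
n,L,st,ce=cv2.connectedComponentsWithStats(m*k);i=1+np.argmax(st[1:,4]);print(st[i],ce[i])
pts=np.array([onz(c,u,v,110)[:2] for v,u in np.argwhere(L==i)])
mu=pts.mean(0);w,V=np.linalg.eigh(np.cov((pts-mu).T));d=V[:,1];print(mu,np.degrees(np.arctan(d[1]/d[0])),np.ptp((pts-mu)@V,axis=0))
for p,s in reds(c,120,60,320,260):print(p,s,onz(c,*p,90).round(1))
```

```text
[272 179  17  45 382] [279.7513089  200.12827225]
[496.26661983 219.80726383] 55.966427527363294 [14.24373823 39.92747467]
[205.22857143  84.85714286] 35 [489.9 342.7  90. ]
[166.06666667 127.86666667] 30 [437.3 329.5  90. ]
[299.78378378 177.54054054] 37 [520.4 224.7  90. ]
[260. 217.] 13 [469.1 210.5  90. ]
```

```bash
python3 -m crank '[[[0,0,0.1,0,0,0],[0,0,0.1,0,0,0],[0,0,0.05,0,0,0],[0,0,0.023,0,0,0],[0,0,0,0,0,0]]]'
python3 -m crank '[[[0,0,0,0,0,0],[0,0,0,0,0,0],[0,0,0,0,0,0],[0,0,0,0,0,0],[0,0,0,0,0,0]]]' 0
python3 - <<'E'
from h import *
s=env.get_state();print(s['contact_force'].round(1),s['wrist_torque'].round(2),s['position'].round(1))
E
```

```text
time: 3.68
position: [495.0, 217.6, 100.6]
tcp_rot: [[0.505, 0.863, -0.0], [0.863, -0.505, -0.0], [-0.0, -0.0, -1.0]]
contact_force: [0.4, 0.0, -0.7]
opening: 0.453
grasp_force: 0.0
time: 4.3
position: [495.0, 217.6, 100.6]
tcp_rot: [[0.506, 0.863, 0.0], [0.863, -0.506, 0.0], [0.0, 0.0, -1.0]]
contact_force: [0.1, -0.0, -0.1]
opening: 0.005
grasp_force: 0.0
[ 0.1 -0.  -0.1] [-0.02  0.16 -0.01] [495.  217.6 100.6]
```

The fingers shut on nothing, so I'll look.

Run:
```python
from h import *
a=cam('side');b=cam('scene');c=cam('wrist')
A=cv2.resize(a['frame'][130:230,190:290],None,fx=4,fy=4,interpolation=cv2.INTER_CUBIC)
B=cv2.resize(b['frame'][190:290,220:320],None,fx=4,fy=4,interpolation=cv2.INTER_CUBIC)
C=cv2.resize(c['frame'][:200,100:500],None,fx=1,fy=1)
cv2.imwrite('pics/g3.png',np.vstack([np.hstack([A,B]),np.hstack([C,np.zeros_like(C)])])[...,::-1])
```

```text
(no output)
```

View pics/g3.png

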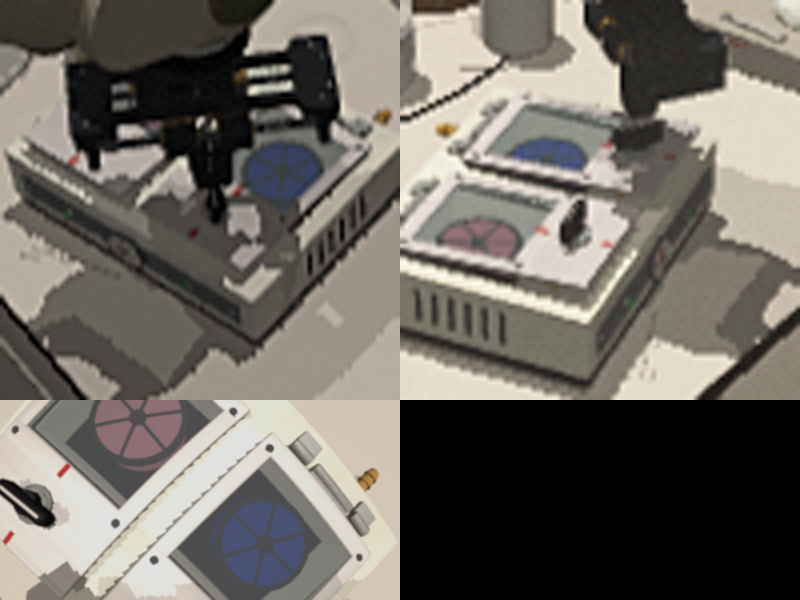

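The side and scene views seem to show the wing still crossed, with the shut fingertips just over it or beside it: side crop wing (215,205), scene crop (637,135). I'll check this against projections.

Run:
```python
from h import *
a=cam('side');b=cam('scene');c=cam('wrist')
T=env.get_state()['position']
d=np.array([np.cos(np.radians(57)),np.sin(np.radians(57)),0])
for n,P in(('tcp',T),('grasp',T+[0,0,19]),('wingtip+',np.array([495.5,217,114])+20*d),('wingtip-',np.array([495.5,217,114])-20*d),('wbot+',np.array([495.5,217,97])+20*d),('wbot-',np.array([495.5,217,97])-20*d)):
    print(n,'sidecrop',((proj(a,P)-[190,130]+.5)*4).round(),'scenecrop',((proj(b,P)-[220,190]+.5)*4).round(),'wrist',proj(c,P).round())
# dark extents in both crops near the fingers
for c2,x0,y0 in((a,190,130),(b,220,190)):
    g=c2['frame'].max(2)[y0:y0+100,x0:x0+100]
    print('\n'.join(''.join('#' if v<30 else '+' if v<60 else '.' for v in r) for r in (g[28:62,40:70] if c2 is a else g[15:50,45:85])));print()
```

```text
tcp sidecrop [215. 203.] scenecrop [240. 143.] wrist [279. 248.]
grasp sidecrop [213. 187.] scenecrop [240. 123.] wrist [279. 262.]
wingtip+ sidecrop [213. 172.] scenecrop [215. 133.] wrist [283. 224.]
wingtip- sidecrop [216. 213.] scenecrop [264. 124.] wrist [279. 290.]
wbot+ sidecrop [215. 186.] scenecrop [216. 151.] wrist [282. 214.]
wbot- sidecrop [218. 227.] scenecrop [263. 142.] wrist [279. 276.]
################+#####........
####+#+++...++##+#####........
.++++#++#..++.+########......+
.+#######..+..+########++#++#+
+########+#+..+########+##..++
+########++###+########.......
+########+####+########.......
+########+##+##########.......
+###########.##########.......
.+##########+######...........
..####+###########............
.+#+...+####+#####............
.++....+##########............
........##########...+........
........####+#####............
........+#########............
........+#########...+........
.........#########...+........
.........+#####.+....++.......
.........+++#+#...............
............#+##..............
...........+#+##+.............
...........+
[... 1095 characters left out ...]
...
........+++++++++++++...................
........++++++++++++....................
........+++++++++++.....................
.........++++++++.......................
.........+.+.+++........................
........................................
........................................
........................................
........................................
........................................
........................................
...............................+........
........................................
........................................
++............................+.........
........................................
........................................
```

The real fingertips are at about z≈122, roughly 20 mm above the reported TCP, so they closed over the top of the wing (114.5). I'll open, go 14 mm lower and try again, watching the force.

```bash
python3 -m crank '[[[0,0,0,0,0,0],[0,0,0,0,0,0],[0,0,0,0,0,0]]]' 0.4
python3 -m crank '[[[0,0,0.02,0,0,0],[0,0,0.015,0,0,0],[0,0,0,0,0,0]]]'
python3 -m crank '[[[0,0,0,0,0,0],[0,0,0,0,0,0],[0,0,0,0,0,0],[0,0,0,0,0,0]]]' 0
python3 - <<'E'
from h import *
b=cam('scene');g=b['frame'].max(2)[200:245,260:310]
print('\n'.join(''.join('#' if v<30 else '+' if v<60 else '.' for v in r) for r in g))
E
```

```text
time: 4.97
position: [495.0, 217.6, 100.6]
tcp_rot: [[0.506, 0.863, -0.0], [0.863, -0.506, -0.0], [-0.0, 0.0, -1.0]]
contact_force: [0.0, -0.6, -0.3]
opening: 0.324
grasp_force: 0.0
time: 5.35
position: [494.6, 217.5, 85.8]
tcp_rot: [[0.506, 0.863, -0.001], [0.863, -0.506, -0.0], [-0.001, -0.001, -1.0]]
contact_force: [0.1, -0.2, 0.3]
opening: 0.402
grasp_force: 0.0
time: 5.85
position: [495.0, 217.6, 86.6]
tcp_rot: [[0.506, 0.863, 0.0], [0.863, -0.506, 0.0], [0.0, 0.0, -1.0]]
contact_force: [-0.8, 0.0, -0.3]
opening: 0.003
grasp_force: 0.2
.......+++.+++++++++++++++++++++++................
........+++++++++++++++++++++++++++...............
.........+++++++++++++++++++++++++++++++..........
...........+++++++++++++++++++++++++++++..........
...........+++++++++++++++++++++++++++.+..........
...........++++...++++++++++++++++++++++++........
............++...++++++++++++++++++.++++++........
............++..++++++++++++++++++++++++++........
............+++.++++++++++++++++++++++++++........
...............+++++++++++++++++++++++++++........
...............++++++++++++++++++++++++++..
[... 1041 characters left out ...]
.....................................
..................................................
..................................................
....................................+.............
...................................+..............
+++................................+..............
..+++++...........................+...............
..................................++..............
.................................++...............
.....+............................................
.....+............................................
....++...........................+................
....++.............................+..............
...++.............................................
```

Run:
```python
from m import *
a=cam('side');b=cam('scene')
P,e=tri(a,(242.5,176),b,(278,219));print('tip at TCP100.6:',P.round(1),e)
o,d=ray(b,278,219)
for s in(100,110,120,130,140,150):
    Q=o+d*(s-o[2])/d[2];print(s,Q.round(1),proj(a,Q).round(1))
A=cv2.resize(a['frame'][150:200,215:275],None,fx=6.6,fy=6.6,interpolation=cv2.INTER_CUBIC).astype(float)
B=cv2.resize(b['frame'][200:250,250:310],None,fx=6.6,fy=6.6,interpolation=cv2.INTER_CUBIC).astype(float)
I=np.clip(np.hstack([A,B]),0,255)
I=(255*(I/255)**.45).astype(np.uint8)
cv2.imwrite('pics/g4.png',I[...,::-1])
```

```text
tip at TCP100.6: [497.  218.7 122.3] 5.560329208157951
100 [520.9 191.6 100. ] [255.1 181.3]
110 [511.8 203.3 110. ] [250.2 178.4]
120 [502.7 215.  120. ] [245.3 175.5]
130 [493.6 226.7 130. ] [240.3 172.5]
140 [484.5 238.4 140. ] [235.3 169.6]
150 [475.4 250.1 150. ] [230.2 166.6]
```

View pics/g4.png

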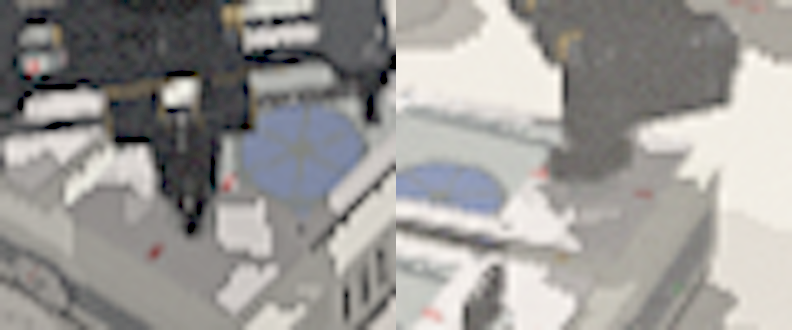

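Triangulation puts the tips about 22 mm above the reported TCP, in line horizontally. The picture shows the shut tips right on top of the crossed wing: scene (600,150), side (190,215). TCP z=86.6 is also below the cover top with no contact, which confirms the tips are higher than reported. I'll open and feel further down in small steps.

```bash
python3 -m crank '[[[0,0,0,0,0,0],[0,0,0,0,0,0],[0,0,0,0,0,0],[0,0,0,0,0,0]]]' 0.4
python3 -m crank '[[[0,0,0.012,0,0,0],[0,0,0.012,0,0,0],[0,0,0,0,0,0]]]'
```

```text
time: 6.5
position: [495.0, 217.5, 86.5]
tcp_rot: [[0.506, 0.863, -0.0], [0.863, -0.506, 0.0], [-0.0, -0.0, -1.0]]
contact_force: [1.1, -0.8, 0.7]
opening: 0.398
grasp_force: 0.0
time: 6.88
position: [494.7, 217.5, 76.4]
tcp_rot: [[0.506, 0.863, -0.001], [0.863, -0.506, -0.0], [-0.001, -0.001, -1.0]]
contact_force: [-0.5, -0.3, -0.7]
opening: 0.402
grasp_force: 0.0
```

```bash
python3 -m crank '[[[0,0,0,0,0,0],[0,0,0,0,0,0],[0,0,0,0,0,0],[0,0,0,0,0,0]]]' 0
```

```text
time: 7.38
position: [495.2, 217.5, 77.0]
tcp_rot: [[0.506, 0.863, 0.001], [0.863, -0.506, -0.0], [0.0, 0.001, -1.0]]
contact_force: [1.5, -1.0, 0.1]
opening: 0.096
grasp_force: 29.7
```

It's gripped: 8.4 mm, 30 N. The grasp is shallow, so I'll open, go 6 mm deeper, and re-grip.

```bash
python3 -m crank '[[[0,0,0,0,0,0],[0,0,0,0,0,0]]]' 0.35
python3 -m crank '[[[0,0,0.008,0,0,0],[0,0,0.008,0,0,0],[0,0,0,0,0,0]]]'
```

```text
time: 7.62
position: [494.8, 217.6, 77.0]
tcp_rot: [[0.506, 0.863, -0.0], [0.863, -0.506, 0.0], [-0.0, -0.0, -1.0]]
contact_force: [-0.1, -0.2, 0.4]
opening: 0.302
grasp_force: 0.0
time: 8.0
position: [494.8, 217.5, 70.2]
tcp_rot: [[0.506, 0.863, -0.001], [0.863, -0.506, -0.0], [-0.001, -0.001, -1.0]]
contact_force: [0.1, 0.0, -0.1]
opening: 0.352
grasp_force: 0.0
```

```bash
python3 -m crank '[[[0,0,0,0,0,0],[0,0,0,0,0,0],[0,0,0,0,0,0],[0,0,0,0,0,0]]]' 0; python3 -c "
from plant import env;s=env.get_state();print(s['contact_force'],s['wrist_torque'])"
```

```text
time: 8.5
position: [495.0, 217.6, 70.5]
tcp_rot: [[0.506, 0.863, 0.0], [0.863, -0.506, 0.0], [0.0, -0.0, -1.0]]
contact_force: [0.7, -0.4, -0.4]
opening: 0.1
grasp_force: 29.9
[ 0.70930233 -0.42743814 -0.39873294] [-0.01335111  0.13817549 -0.06827254]
```

```bash
python3 -m crank '[[[0,0,0,0,0,0.05],[0,0,0,0,0,0.09],[0,0,0,0,0,0.09],[0,0,0,0,0,0.09],[0,0,0,0,0,0.09],[0,0,0,0,0,0.09],[0,0,0,0,0,0],[0,0,0,0,0,0]]]'
python3 - <<'E'
from m import *
s=env.get_state();print(s['contact_force'],s['wrist_torque'],s['joints'].round(2),np.degrees(np.arctan2(*s['tcp_rot'][1::-1,0])))
c=cam('wrist')
for p,n in reds(c,0,0,559,300):
  if n>8: print(p.round(1),n,onz(c,*p,90).round(1))
save(c,'w5.png')
E
```

```text
time: 9.5
position: [494.6, 217.9, 70.4]
tcp_rot: [[0.967, 0.255, -0.001], [0.255, -0.967, 0.0], [-0.001, -0.001, -1.0]]
contact_force: [-0.9, 3.9, -1.8]
opening: 0.101
grasp_force: 30.0
[-0.92742696  3.92050681 -1.82594684] [ 0.38197604  0.42460493 -0.02583095] [0.2  0.51 1.53 0.   1.1  1.51] 14.766561582583504
[280.  213.7] 123 [521.  224.8  90. ]
[ 71.  213.6] 73 [489.8 342.4  90. ]
[ 85.9 294.5] 43 [436.7 331.1  90. ]
```

The blade is in line: tool yaw 14.8° against dryer yaw 14.6°, and both rear marks are on the same image row. Now I'll press down along the hinge arc in steps.

```bash
python3 -m crank '[[[-0.001,0,0.005,0,0,0],[-0.001,0,0.005,0,0,0],[-0.001,0,0.005,0,0,0],[-0.001,0,0.005,0,0,0],[0,0,0,0,0,0],[0,0,0,0,0,0]]]'
```

```text
time: 10.3
position: [493.8, 217.6, 63.6]
tcp_rot: [[0.967, 0.253, 0.002], [0.253, -0.967, 0.001], [0.002, -0.001, -1.0]]
contact_force: [-3.6, 4.0, 6.7]
opening: 0.095
grasp_force: 30.0
```

```bash
python3 -m crank '[[[0,0,0.002,0,0,0],[0,0,0,0,0,0],[0,0,0,0,0,0]]]'; python3 -c "
from plant import env;s=env.get_state();print(s['contact_force'],s['wrist_torque'])"
```

```text
time: 10.68
position: [493.7, 217.6, 62.8]
tcp_rot: [[0.967, 0.253, 0.002], [0.253, -0.967, 0.001], [0.002, -0.001, -1.0]]
contact_force: [-4.3, 3.8, 9.0]
opening: 0.099
grasp_force: 30.0
[-4.27134817  3.77032587  9.00903912] [ 0.69717757  0.5872979  -0.02837975]
```

```bash
python3 -m crank '[[[0,0,0.003,0,0,0],[0,0,0,0,0,0],[0,0,0,0,0,0]]]';  python3 -m crank '[[[0,0,0.003,0,0,0],[0,0,0,0,0,0],[0,0,0,0,0,0]]]'
```

```text
time: 11.05
position: [493.6, 217.6, 61.7]
tcp_rot: [[0.967, 0.253, 0.002], [0.253, -0.967, 0.001], [0.002, -0.0, -1.0]]
contact_force: [-5.2, 3.4, 10.1]
opening: 0.099
grasp_force: 30.0
time: 11.42
position: [493.6, 217.6, 61.1]
tcp_rot: [[0.967, 0.253, 0.002], [0.253, -0.967, 0.001], [0.002, -0.0, -1.0]]
contact_force: [-6.6, 4.1, 14.2]
opening: 0.1
grasp_force: 30.0
```

```bash
python3 -m crank '[[[0,0,0.003,0,0,0],[0,0,0,0,0,0],[0,0,0,0,0,0],[0,0,0,0,0,0]]]'
python3 - <<'E'
from m import *
a=cam('side');b=cam('scene')
s=env.get_state();print(s['contact_force'],s['wrist_torque'],s['position'])
A=cv2.resize(a['frame'][145:225,185:285],None,fx=4,fy=4,interpolation=cv2.INTER_CUBIC).astype(float)
B=cv2.resize(b['frame'][200:280,220:320],None,fx=4,fy=4,interpolation=cv2.INTER_CUBIC).astype(float)
I=np.clip(np.hstack([A,B]),0,255);I=(255*(I/255)**.6).astype(np.uint8)
cv2.imwrite('pics/g6.png',I[...,::-1])
E
```

```text
time: 11.92
position: [493.7, 217.6, 60.8]
tcp_rot: [[0.967, 0.253, 0.003], [0.253, -0.967, 0.001], [0.003, -0.0, -1.0]]
contact_force: [-10.8, 2.2, 24.7]
opening: 0.101
grasp_force: 30.0
[-9.7543466   2.46187432 24.02022712] [ 0.38231892  1.50160303 -0.02824439] [493.72218874 217.60547604  60.87937414]
```

View pics/g6.png

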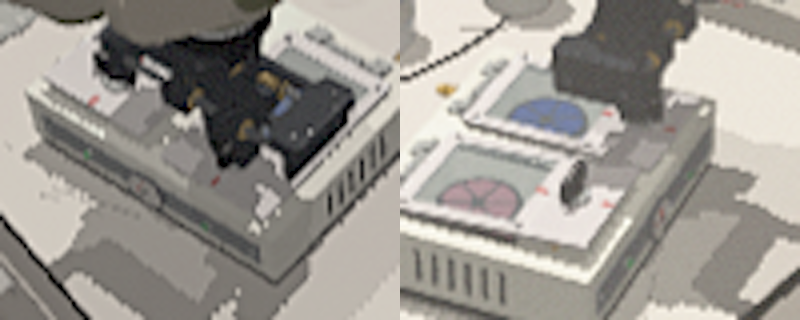

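The stop is clear: 0.3 mm for the last 10 N, after 9.6 mm of travel, with the spring force about 9 N before it. The picture shows the pink bay's wing still crossed at (573,185). I'll confirm the lid height from its front red mark.

Run:
```python
from m import *
a=cam('side');b=cam('scene')
def blob(c,u,v,r=4):
    f=c['frame'].astype(float);w=np.clip(f[...,0]-np.maximum(f[...,1],f[...,2])-12,0,None);y,x=np.mgrid[v-r:v+r+1,u-r:u+r+1];w=w[v-r:v+r+1,u-r:u+r+1];return (w*x).sum()/w.sum(),(w*y).sum()/w.sum()
p=blob(a,185+54-185+185-0 if 0 else 239,190);q=blob(b,287,232);print(p,q,tri(a,p,b,q),'was z~93')
q0=np.array([469.3,210,0])
for z in(84,93): print(z,proj(a,q0+[0,0,z]).round(1),proj(b,q0+[0,0,z]).round(1))
s=env.get_state();print(s['contact_force'],s['position'])
```

```text
(np.float64(238.43333333333334), np.float64(189.83333333333334)) (np.float64(287.06060606060606), np.float64(231.92424242424244)) (array([469.70598221, 209.97162249,  81.52387379]), np.float64(0.7026734475454325)) was z~93
84 [238.3 189.3] [287.3 231.4]
93 [238.1 187.5] [287.3 229.1]
[-9.3263452   1.41473857 24.58798303] [493.67669926 217.5946052   60.84296441]
```

The front mark is at z=81.5 (82 when shut), down from 93. The cover is fully down and held, with the wing in line.

```bash
python3 -c "
from plant import env;print(env.close_job())"
```

```text
the job is handed in; nothing more can be done
None
```

Handed in: the right cover, over the blue cartridge, is held fully down with about 25 N and its wing in line with the red marks (not locked); the pink bay's cover and wing, the flask, the beaker and the vial were left alone.

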